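# Load a controller into the burn-in rack's slide-out chassis

### The job

Load the orange-ended controller for burn-in: pull the rack's slide-out chassis out until its slides lock, then set the controller down flat between the white corner locators in the chassis (either way round, not dropped). Then press the red release pad lightly, keep it down while you start the chassis inwards, and ease the chassis fully home without slamming it; leave the other things on the mat where they are.

Things in the scene. Friction and masses are not known exactly. Their poses are not given: they have to be found in the camera images.
- rack: Grey bench rack, 256 mm wide, 304 deep, fixed; its levelling feet raise it 0 to 15 mm. Origin: centre of its mouth (the panel face's plane when home), 158 mm below its top, 0 to 15 mm above the bench. x points level INTO the rack, y to its left seen from the front, z up; chassis and its points share these axes. Pull the chassis along -x, push home along +x. Upper slot: chassis, aluminium panel; below: fixed supply.
- handle (a point): Centre of the chassis's black handle bar: 12 mm thick, 142 mm long along y, with a 12 mm square post at 65 mm either side of the centre. The panel face is 48 mm behind it (+x), 250 mm wide, its top edge 24 mm above the bar centre; no roof or cover above the bar. Bar centre 128 mm above the rack's origin. Grip it from above between the posts, or push on it or on the panel.
- chassis (a joint): How far the chassis is out, m: 0 fully home (hard stop); starts up to 20 mm out. Weighs 1 to 2 kg, slides with 2.5 N friction. Where it locks was set by hand and is not told: between 0.144 and 0.180. Over the last 50 mm a spring tooth climbs a ramp (2 N more, the pad dips up to 10 mm), then drops behind a catch (pad springs up): locked until released. A firm outer stop follows 6 mm after the lock.
- release_pad (a point): Centre of the top of the red release pad, on the chassis's right (-y) slide; 40 mm along x, 26 along y; at rest 125 mm above the rack's origin, hidden in the rack when home, 91 to 127 mm in front of it when locked out. Press down: 1.7 N to start, 5 N (8 N next to the lip) at the hard stop 11.5 mm down; the tooth clears the catch from 10 mm down. Stiffer if the chassis is pushed in meanwhile. Over 50 N bends it.
- release_lip (a point): Front face of the upturned lip at the rear of the pad, at half its height, 19 mm behind the pad centre; 26 mm wide, 12 mm tall above the pad. With the pad held down, push the chassis in against this lip; let go once it is 40 mm in from the lock. The pad tips forward-down about a hinge 52 mm behind the pad centre, 9 mm below its top; a spring lifts it back. Chassis wall beside it is 17 mm lower.
- nest (a point): Centre of the nest, on the chassis floor 70 mm above the rack's origin, 120 mm behind the bar. White L-shaped corner locators 10 mm high hold a 50 (x) by 120 (y) mm footprint with 4 mm play; the middles of the long sides are open, with 39 mm free to the panel. Panel back is 68 mm in front of this point, its top 82 mm above it; side walls 38 mm tall, 184 mm apart.
- unit_center (a point): Centre (half-way up) of the controller to load: aluminium box 50 mm wide (its x), 120 long (its y), 40 high, an orange cap on each end, both ends alike, 0.26 to 0.5 kg. It lies flat on the blue mat (mat top 2 mm above the bench). In the nest its centre is 20 mm above the nest point. Grasp it across its width.
- brick: Bystander: black power brick, 48 (x) by 110 (y) by 32 mm high with a grey stub on one end, lying on the mat; origin under its centre. Leave it where it is.
- flux: Bystander: white plastic bottle with a yellow cap, 52 mm across, 110 mm tall, standing on the mat; origin under its centre. Leave it where it is.
- driver: Bystander: screwdriver lying on the mat along its own x; origin under its middle. Leave it where it is.
There are look-alikes about, which are no part of the job. Leave any green, pink or purple look-alike of the part that bears unit_center alone.

How it is judged:
By the outcome, as a careful person would: the job done as asked, in the order asked, and still so for the second after the job is handed in, with the robot touching nothing.
It also fails if it takes over 72 s, if anything falls off the work surface, if the arm or the gripper's body presses on something with over 40 N, if the wrist force passes 120 N, or if a joint passes its speed limit or range.

### The arm

A 6-joint arm with a two-finger parallel gripper is mounted at the origin on the work surface. World frame = base frame: x ahead of the robot, y to its left, z up, the work surface at z = 0. Lengths are in mm, angles in degrees, forces in N, time in s.
With the tool pointing down it reaches from about 425 to 925 mm from the base axis. Payload 12.5 kg.
Tool frame: the origin (TCP) lies on the centre line of the jaws, within the pads' length; the fingertips stand 25 mm ahead of it and the grasp point (between the pads) lies 6 mm ahead of it; y points along the fingers, z is the direction in which the jaws open and shut, and the axes are right-handed (so a half turn about y gives the same grasp; the last joint's range is limited). The gripper opens to 85 mm and grips with 20 to 120 N. Pads are 22 mm wide; open, the fingers measure 114 mm over their backs; the gripper's body (76 mm by 85 mm) begins 54 mm behind the grasp point. The pads swing forward as they close: fully open they stand 13 mm farther back than shut.
Start: joints at [-77.384, 28.126, 89.318, -0, 62.55, -6.05], TCP at [200.064, -592.129, 256.327] pointing down, gripper open.
Joint ranges: [-177.58, 177.58], [-47.91, 125.51], [2.72, 160], [-65.01, 245.01], [3.68, 167.84], [-153.87, 153.87]. Speed limits (degrees/s): [127.2, 127.2, 159.86, 180, 180, 180].

### API

Orientations are given as [roll, pitch, yaw] about the fixed x, y, z axes, in that order (R = Rz(yaw) Ry(pitch) Rx(roll)).
In Python, from bench import ctrl gives the robot as it stands. The module is installed in compiled form; this text tells all that it offers.
- The arm moves only by the tool move_arm, never from a script. Its argument "motion" is a list of rows, each a list of 7 numbers: the shift along the tool's x, y, z in units of 30 mm (1.0 is 30 mm), then the turn, a rotation vector about the tool's x, y, z in units of 6 degrees (1.0 is 6 degrees), then the opening, from -1 (shut) to 1 (fully open), so that 0 is half open. In form: [[tx, ty, tz, rx, ry, rz, hand], ...]. A call has 1 to 10 rows; each row is the pose to reach, as a shift and turn from the pose commanded when the call began, along the tool's axes at that moment; what a row does not reach only later rows make up. A row lasts 1/8 s, in which the tool goes at most 62.5 mm and 10.7 degrees, less where a joint would pass 70% of its speed; a pose out of reach is approached as far as the arm can. A call with a gripper value outside its range is refused whole. The fingers move at their own pace and stop on an object; "squeeze" is the grip in N (left out, the last holds). Time passes only in rows, so rows that repeat a pose let the fingers close. It gives the time, the measured TCP pose, the force and the opening at its end, in the units of the state.
- ctrl.get_obs(): the state, without advancing time (a new reading comes with each control period).
- ctrl.get_image(name): name is "side" or "top" or "wrist"; returns a dict with "image" (384x512x3 uint8, red, green, blue), "mtx" (3x3 intrinsics, pixels), "origin" and "rotation" of the camera in the world. Camera axes: x right, y down, z forward; pixel columns grow to the right and rows downward; lengths in mm; the calibration is good to about 2 mm. A picture is of the moment at which its call begins. There is no depth.
- ctrl.finish_job(): hands the job in, once; it reports no verdict.
Trained networks look in the newest picture that a camera, given by its name, has taken for a name from the list of things; names that differ only in an ending like _2 or _b are one class to them, and where a whole thing is asked for, a point or a joint stands for the part that bears it (a point fixed in the world has none). Each returns a list of dicts, best first, with "p" (0 to 1); they miss things now and then, are a little off and sometimes report something else, mostly with a low value. They report only what shows in the picture. A call takes as long as a camera call. They do not tell look-alikes from the thing itself.
- ctrl.spot_in(camera, label): "xyz" ([x, y, z] in mm, in world coordinates, good to about 4 mm: the middle of the surface that is visible of it).
- ctrl.silhouettes(camera, label): "region" (384x512 bool, what is visible of it).
The state is a dict: "time_s": time; "joints": joint angles; "dq": joint speeds; "tau": joint torques, N m; "ee_pos": TCP position; "eef_rot": TCP orientation; "ft_force": force on the tool from outside, world axes, zero at the start; "moment": the same for the moment, N m; "opening": opening from 0.0 (shut) to 1.0 (fully open).
Only numpy, scipy, OpenCV 4.12 (cv2) and the standard library are available. Lean on these libraries where they do the work, as an engineer would, in place of code of your own. Each camera call takes 0.05 s, during which the arm holds its last target. There are 200 camera calls.

## Working session

There is one attempt and no reset: what is moved stays moved. The work goes in short steps, Python scripts to look and compute and a tool call to move; the robot and the scene stay as the last step left them, time stands still between calls to the robot, and variables do not carry over. Pictures are saved under pics/ and viewed, about 8 in all and at most 12, crops included, and the job is handed in when it is done.

Besides the shell and the picture viewer there is one more tool, called after "Emit:" as name(argument=value, ...) on one line, values as JSON. move_arm: Moves the arm, as the interface text tells. Its arguments: {"type":"object","properties":{"motion":{"type":"array"},"squeeze":{"type":"number"}},"required":["motion"]}

```bash
mkdir -p pics; cat > h.py <<'E'
import numpy as np, cv2
from bench import ctrl
def save(name,cam):
    im=ctrl.get_image(cam); cv2.imwrite(f'pics/{name}.png',cv2.cvtColor(im['image'],cv2.COLOR_RGB2BGR)); return im
def proj(im,P):
    p=np.array(im['rotation']).T@(np.array(P,float)-im['origin']); q=np.array(im['mtx'])@p; return q[:2]/q[2]
def ray(im,uv):
    d=np.array(im['rotation'])@np.linalg.inv(im['mtx'])@[uv[0],uv[1],1]; return np.array(im['origin'],float),d/np.linalg.norm(d)
def atz(im,uv,z):
    o,d=ray(im,uv); return o+d*(z-o[2])/d[2]
def tri(a,ua,b,ub):
    o1,d1=ray(a,ua);o2,d2=ray(b,ub)
    s=np.linalg.lstsq(np.c_[d1,-d2],o2-o1,rcond=None)[0]
    p,q=o1+s[0]*d1,o2+s[1]*d2; return (p+q)/2,np.linalg.norm(p-q)
E
python3 - <<'E'
from h import *
o=ctrl.get_obs(); print(o)
ims=[save('a_'+c,c) for c in ('side','top')]
big=np.hstack([cv2.imread(f'pics/a_{c}.png') for c in('side','top')]); 
for c,im in zip(('side','top'),ims):
    print(c,np.round(im['origin']),np.round(im['rotation'],2).tolist(),np.round(im['mtx']).tolist())
    for n in ['rack','handle','release_pad','release_lip','nest','unit_center','brick','flux','driver']:
        print(c,n,[(np.round(d['xyz']).tolist(),round(d['p'],2)) for d in ctrl.spot_in(c,n)][:4])
E
```

```text
{'time_s': 0.0, 'joints': array([-7.73841371e+01,  2.81644013e+01,  8.93497885e+01, -1.45107404e-03,
        6.25491578e+01, -6.05175806e+00]), 'dq': array([ 0.00686605,  0.12655437, -0.00593662,  0.03012198, -0.03137498,
       -0.01980513]), 'tau': array([ 5.57356780e-04, -6.18462825e+01, -2.61593378e+01,  1.92216623e-05,
        4.12001362e-03,  1.02113952e-05]), 'ee_pos': array([ 200.00862586, -591.92724417,  255.72699492]), 'eef_rot': array([-9.00631302e+01,  5.39875124e-03, -1.61331712e+02]), 'ft_force': array([ 0.24609252,  0.02684539, -0.09015646]), 'moment': array([-0.01044141,  0.00332636,  0.02577314]), 'opening': 0.9965177345131397}
side [  675. -1294.   939.] [-124.83, -0.41, 9.28] [[412.0, 0.0, 252.0], [0.0, 412.0, 197.0], [0.0, 0.0, 1.0]]
side rack [([802.0, -35.0, 162.0], 0.84)]
side handle [([634.0, 60.0, 145.0], 0.85)]
side release_pad []
side release_lip []
side nest [([635.0, 64.0, 142.0], 0.52)]
side unit_center [([691.0, -468.0, 42.0], 0.89), ([471.0, -45.0, 39.0], 0.83), ([612.0, -293.0, 42.0], 0.82)]
side brick [([472.0, -285.0, 35.0], 0.65)]
side flux [([743.0, -282.0, 67.0], 0.76)]
side driver [([465.0, -509.0, 19.0], 0.87), ([743.0, -284.0, 68.0], 0.69), ([633.0, 61.0, 142.0], 0.66)]
top [ 260. -121. 1426.] [-170.29, 0.32, -90.88] [[400.0, 0.0, 249.0], [0.0, 400.0, 190.0], [0.0, 0.0, 1.0]]
top rack [([782.0, 69.0, 160.0], 0.93)]
top handle [([646.0, 97.0, 133.0], 0.63)]
top release_pad []
top release_lip [([647.0, 96.0, 132.0], 0.57)]
top nest [([650.0, 96.0, 133.0], 0.84)]
top unit_center [([683.0, -448.0, 36.0], 0.98), ([608.0, -273.0, 38.0], 0.89), ([464.0, -268.0, 34.0], 0.65), ([469.0, -27.0, 41.0], 0.59)]
top brick [([463.0, -269.0, 36.0], 0.9), ([609.0, -272.0, 39.0], 0.24)]
top flux [([728.0, -265.0, 79.0], 0.51)]
top driver [([461.0, -502.0, 23.0], 0.5)]
```

View images.

```bash
python3 - <<'E'
s=open('h.py').read()
s=s.replace("def save","from scipy.spatial.transform import Rotation as Ro\ndef RM(r): return Ro.from_euler('xyz',r,degrees=True).as_matrix()\ndef save",1).replace("np.array(im['rotation'])","RM(im['rotation'])")
open('h.py','w').write(s)
import cv2,numpy as np
a=[cv2.imread(f'pics/a_{c}.png') for c in('side','top')]
cv2.imwrite('pics/s2.png',cv2.resize(a[0],(800,600),interpolation=cv2.INTER_CUBIC));cv2.imwrite('pics/t2.png',cv2.resize(a[1],(800,600),interpolation=cv2.INTER_CUBIC))
E
```

```text
(no output)
```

View pics/s2.png

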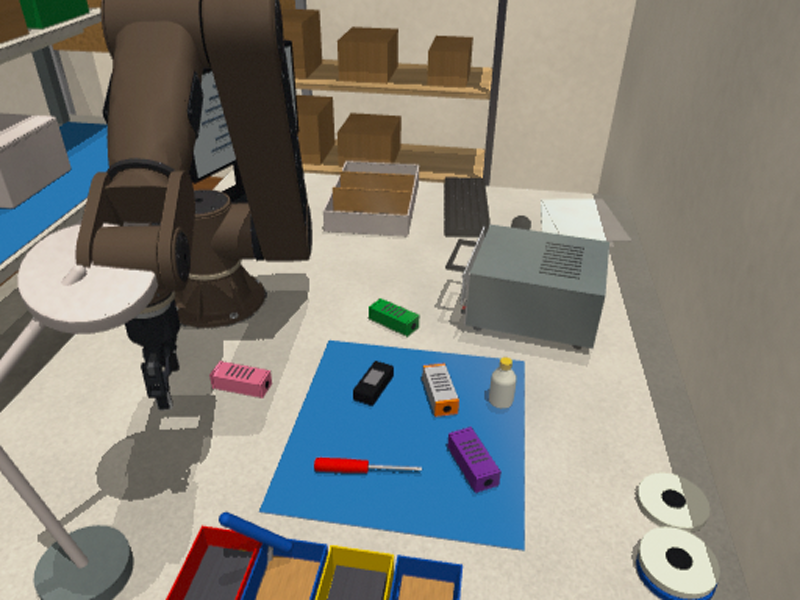

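View pics/t2.png

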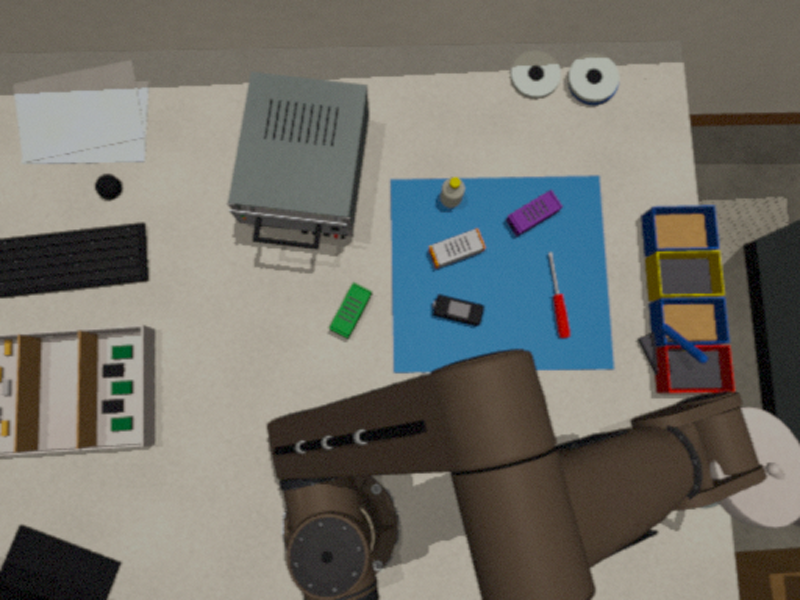

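```bash
python3 - <<'E'
import cv2,numpy as np
a=[cv2.imread(f'pics/a_{c}.png') for c in('side','top')]
x=cv2.resize(a[0][130:230,270:400],None,fx=4,fy=4,interpolation=cv2.INTER_CUBIC)
y=cv2.resize(a[1][40:190,140:240],None,fx=4,fy=4,interpolation=cv2.INTER_CUBIC)
c=np.zeros((600,800,3),np.uint8); x=cv2.resize(a[0][130:230,285:385],(400,400),interpolation=cv2.INTER_CUBIC)
c[:400,:400]=x; c[:600,400:]=y; cv2.imwrite('pics/z1.png',c)
E
python3 - <<'E'
from h import *
im=ctrl.get_image('wrist'); o=ctrl.get_obs()
R=RM(o['eef_rot']); print('tool axes',R.round(3).tolist()); print(im['mtx'])
print('cam in tool',R.T@(np.array(im['origin'])-o['ee_pos']), (R.T@RM(im['rotation'])).round(3).tolist())
E
```

```text
tool axes [[-0.947, 0.0, 0.32], [-0.32, -0.0, -0.947], [0.0, -1.0, 0.0]]
[[316.47736009   0.         250.38808803]
 [  0.         316.47736009 192.93963614]
 [  0.           0.           1.        ]]
cam in tool [ -69.26033909 -117.98403871    0.23330399] [[0.001, 0.961, 0.276], [0.001, -0.276, 0.961], [1.0, -0.001, -0.001]]
```

View pics/z1.png

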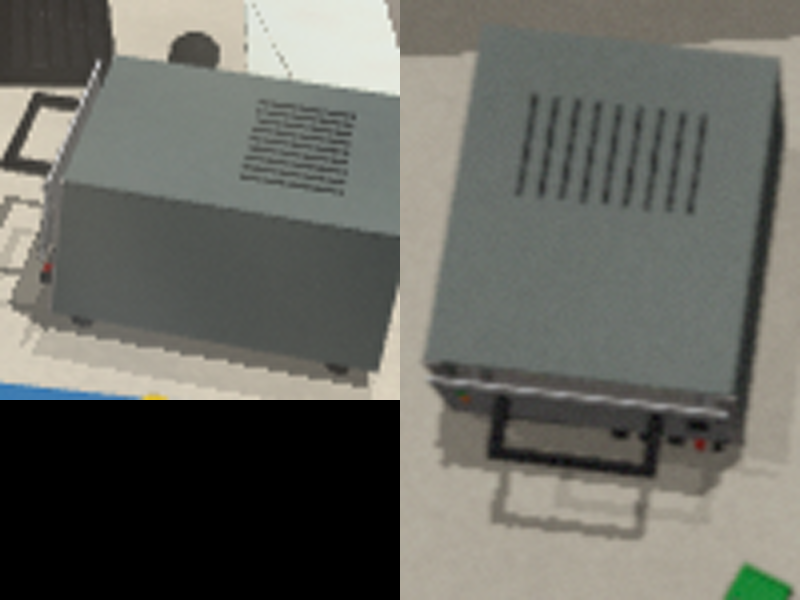

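```bash
python3 - <<'E'
from h import *
t=ctrl.get_image('top');s=ctrl.get_image('side')
f=lambda a:np.round(a,1)
for n,a,b in [('FL',(146.75,130.75),(312.5,144.25)),('FR',(223.75,138.75),(300.5,175.75)),('hL',(163,153),(294,154.5)),('hR',(203.7,157),(286.5,170.5))]:
    p,e=tri(t,a,s,b); print(n,f(p),f(e))
for n,a in [('RL',(160.5,47.5)),('RR',(235,54.25)),('FL',(146.75,130.75)),('FR',(223.75,138.75))]: print(n,f(atz(t,a,165)))
for n,a in [('hL',(163,153)),('hR',(203.7,157))]: print(n,f(atz(t,a,140)))
for c,im in(('top',t),('side',s)):
    for d in ctrl.silhouettes(c,'unit_center'):
        m=d['region'].astype(np.uint8); col=np.median(im['image'][d['region']],0)
        P=[atz(im,uv,42)[:2] for uv in np.argwhere(m)[:,::-1]]
        r=cv2.minAreaRect(np.float32(P)); print(c,col,round(d['p'],2),r)
E
```

```text
FL [679.3 216.5 165.1] 2.4
FR [647.4 -36.6 166.6] 2.7
hL [610.1 167.5 138.1] 2.2
hR [592.8  31.5 142.4] 1.7
RL [973.  177.5 165. ]
RR [943.5 -76.4 165. ]
FL [678.1 216.2 165. ]
FR [646.5 -36.8 165. ]
hL [608.5 166.7 140. ]
hR [592.6  31.5 140. ]
top [156. 148. 146.] 0.84 ((606.0199584960938, -271.3333435058594), (56.59248733520508, 123.32719421386719), 19.491430282592773)
top [ 35.5 127.   56. ] 0.84 ((467.52911376953125, -30.642921447753906), (54.45473098754883, 121.09107208251953), 61.67886734008789)
top [102.  52. 123.] 0.65 ((687.9149169921875, -452.443115234375), (53.21760940551758, 127.86300659179688), 29.59259796142578)
side [146.  78.  95.] 0.92 ((196.19479370117188, -330.5018310546875), (83.275390625, 140.4197235107422), 82.88963317871094)
side [161. 131. 114.] 0.74 ((612.0974731445312, -291.1817932128906), (57.496299743652344, 155.40052795410156), 19.580820083618164)
side [14.  94.5 46. ] 0.69 ((475.381591796875, -52.21112060546875), (90.43402862548828, 147.2171630859375), 63.06852722167969)
side [ 99.  48. 124.] 0.67 ((693.5113525390625, -469.6962890625), (64.89002227783203, 142.162353515625), 30.18545913696289)
```

```bash
cat >> h.py <<'E'
YAW=-7.2
def plan(P,heading,o=None):
    o=o or ctrl.get_obs(); R=RM(o['eef_rot']); h=np.radians(heading)
    y=np.array([0,0,-1.]); z=np.array([np.cos(h),np.sin(h),0]); T=np.c_[np.cross(y,z),y,z]
    t=R.T@(np.array(P)-o['ee_pos'])/30; r=Ro.from_matrix(R.T@T).as_rotvec(degrees=True)/6
    print('row',np.r_[t,r].round(3).tolist())
def st():
    o=ctrl.get_obs(); print('t',round(o['time_s'],2),'pos',o['ee_pos'].round(1),'rot',o['eef_rot'].round(1),'F',o['ft_force'].round(1),'op',round(o['opening'],3)); return o
E
python3 - <<'E'
from h import *
plan([601,99.5,240],YAW); plan([400,-250,256],-40)
E
```

```text
row [-20.04, 0.543, -17.564, -0.0, -10.689, 0.0]
row [-9.964, 0.01, -8.671, -0.0, -5.222, -0.0]
```

Emit:
move_arm(motion=[[-10,0.3,-8.8,0,-5.3,0,-0.2],[-20.04,0.54,-17.56,0,-10.69,0,-0.2],[-20.04,0.54,-17.56,0,-10.69,0,-0.2],[-20.04,0.54,-17.56,0,-10.69,0,-0.2],[-20.04,0.54,-17.56,0,-10.69,0,-0.2],[-20.04,0.54,-17.56,0,-10.69,0,-0.2],[-20.04,0.54,-17.56,0,-10.69,0,-0.2],[-20.04,0.54,-17.56,0,-10.69,0,-0.2],[-20.04,0.54,-17.56,0,-10.69,0,-0.2],[-20.04,0.54,-17.56,0,-10.69,0,-0.2]])

```text
time_s: 2.5
ee_pos: [514.4, -49.6, 243.8]
eef_rot: [-90.0, -0.0, -97.2]
ft_force: [-0.3, -1.7, -0.4]
opening: 0.403
```

```bash
python3 - <<'E'
from h import *
st(); plan([601,99.5,240],YAW)
E
```

```text
t 2.5 pos [514.4 -49.6 243.8] rot [-90.   -0.  -97.2] F [-0.3 -1.7 -0.4] op 0.403
row [-5.292, 0.128, 2.243, -0.007, 0.002, 0.002]
```

Emit:
move_arm(motion=[[-5.29,0.13,2.24,0,0,0,-0.2],[-5.29,0.13,2.24,0,0,0,-0.2],[-5.29,0.13,2.24,0,0,0,-0.2],[-5.29,0.13,2.24,0,0,0,-0.2]])

```text
time_s: 3.0
ee_pos: [600.8, 100.1, 239.1]
eef_rot: [-90.0, 0.0, -97.0]
ft_force: [0.4, 0.8, -0.3]
opening: 0.396
```

```bash
python3 - <<'E'
from h import *
st(); im=save('w1','wrist')
for n in ['handle','nest','release_pad']: print(n,[(np.round(d['xyz'],1).tolist(),round(d['p'],2)) for d in ctrl.spot_in('wrist',n)][:3])
print(proj(im,[601,99.5,141.5]))
E
```

```text
t 3.0 pos [600.8 100.1 239.1] rot [-90.   0. -97.] F [ 0.4  0.8 -0.3] op 0.396
handle [([660.8, 131.7, 142.5], 0.79)]
nest [([658.9, 134.0, 138.3], 0.58)]
release_pad []
[251.92444882 204.04955272]
```

View pics/w1.png

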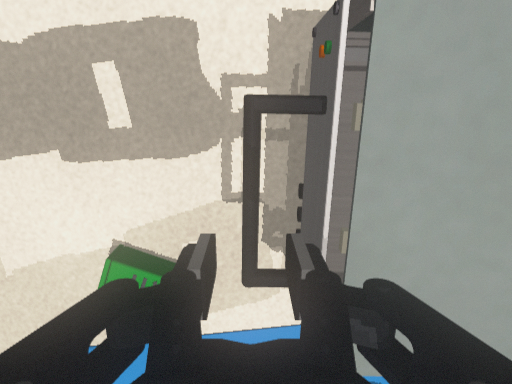

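```bash
python3 - <<'E'
from h import *
o=ctrl.get_obs()
im=ctrl.get_image('wrist')
g=cv2.cvtColor(im['image'],cv2.COLOR_RGB2GRAY)
for v in (130,160,190,220): print(v,np.flatnonzero(g[v,225:285]<70)+225)
A=atz(im,(251.5,97),141.5);B=atz(im,(248.5,285),141.5); print(A,B,np.linalg.norm(A-B),(A+B)/2, np.degrees(np.arctan2(*(A-B)[[0,1]])))
E
```

```text
130 [247 249 254 256 257 258 259 260]
160 [244 249 255 256 257 258 259]
190 [256 258]
220 [245 257 258]
[608.74239602 168.73962726 141.5       ] [588.86202805  30.54320432 141.5       ] 139.6190543769698 [598.80221203  99.64141579 141.5       ] 8.18617342192063
```

```bash
python3 - <<'E'
from h import *
plan([599.3,99.6,141.5],-7.3)
E
```

```text
row [-0.103, 3.28, -0.027, -0.0, 0.006, 0.002]
```

Emit:
move_arm(motion=[[0,1.0,-0.03,0,0,0,-0.2],[0,2.0,-0.03,0,0,0,-0.2],[0,2.8,-0.03,0,0,0,-0.2],[0,3.28,-0.03,0,0,0,-0.2],[0,3.28,-0.03,0,0,0,-0.2],[0,3.28,-0.03,0,0,0,-0.8],[0,3.28,-0.03,0,0,0,-0.9],[0,3.28,-0.03,0,0,0,-0.9],[0,3.28,-0.03,0,0,0,-0.9]], squeeze=35)

```text
time_s: 4.38
ee_pos: [599.6, 97.5, 142.3]
eef_rot: [-89.9, 0.0, -97.2]
ft_force: [-0.1, -2.1, 6.9]
opening: 0.121
```

Emit:
move_arm(motion=[[0,0,-0.15,0,0,0,-0.9],[0,0,-0.5,0,0,0,-0.9],[0,0,-1.0,0,0,0,-0.9],[0,0,-1.5,0,0,0,-0.9],[0,0,-2.0,0,0,0,-0.9],[0,0,-2.5,0,0,0,-0.9],[0,0,-3.0,0,0,0,-0.9],[0,0,-3.4,0,0,0,-0.9],[0,0,-3.7,0,0,0,-0.9],[0,0,-3.8,0,0,0,-0.9]])

```text
time_s: 5.62
ee_pos: [487.1, 113.2, 142.3]
eef_rot: [-89.7, 0.1, -97.2]
ft_force: [7.0, 12.0, 3.7]
opening: 0.125
```

Emit:
move_arm(motion=[[-0.05,0,-0.1,0,0.1,0,-0.9],[-0.06,0,-0.25,0,0.13,0,-0.9],[-0.06,0,-0.4,0,0.13,0,-0.9],[-0.06,0,-0.5,0,0.13,0,-0.9],[-0.06,0,-0.6,0,0.13,0,-0.9],[-0.06,0,-0.6,0,0.13,0,-0.9]])

```text
time_s: 6.38
ee_pos: [469.0, 115.9, 142.3]
eef_rot: [-89.8, 0.0, -97.9]
ft_force: [0.5, -2.4, 9.7]
opening: 0.127
```

Emit:
move_arm(motion=[[0,0,-0.1,0,0,0,-0.9],[0,0,-0.2,0,0,0,-0.9],[0,0,-0.3,0,0,0,-0.9],[0,0,-0.4,0,0,0,-0.9]])

```text
time_s: 6.88
ee_pos: [457.3, 117.6, 142.3]
eef_rot: [-89.8, 0.0, -98.0]
ft_force: [2.4, -2.2, 10.0]
opening: 0.127
```

Emit:
move_arm(motion=[[0,0,-0.1,0,0,0,-0.9],[0,0,-0.2,0,0,0,-0.9],[0,0,-0.27,0,0,0,-0.9]])

```text
time_s: 7.25
ee_pos: [452.5, 118.3, 142.4]
eef_rot: [-89.4, 0.1, -97.9]
ft_force: [23.1, -10.4, -7.2]
opening: 0.128
```

Emit:
move_arm(motion=[[0,0,0.1,0,0,0,-0.9],[0,0,0.2,0,0,0,-0.9],[0,0,0.3,0,0,0,-0.9],[0,0,0.35,0,0,0,-0.9]])

```text
time_s: 7.75
ee_pos: [459.0, 117.3, 142.3]
eef_rot: [-89.9, 0.0, -98.0]
ft_force: [-2.1, -1.7, 13.0]
opening: 0.129
```

Emit:
move_arm(motion=[[0,0,0.06,0,0,0,-0.9],[0,0,0.12,0,0,0,-0.9],[0,0,0.12,0,0,0,-0.9]])

```text
time_s: 8.12
ee_pos: [462.1, 116.9, 142.2]
eef_rot: [-90.0, 0.0, -98.0]
ft_force: [-3.3, -0.4, 14.6]
opening: 0.12
```

```bash
python3 - <<'E'
from h import *
st(); im=save('w2','wrist')
for n in ['handle','nest','release_pad','release_lip']:
  for c in ('wrist','side','top'):
    if n=='handle': ctrl.get_image(c)
    print(n,c,[(np.round(d['xyz'],1).tolist(),round(d['p'],2)) for d in ctrl.spot_in(c,n)][:2])
a=cv2.imread('pics/w2.png'); s=save('s3','side'); s=cv2.imread('pics/s3.png')[120:240,260:400]
c=np.zeros((600,800,3),np.uint8); c[:384,:512]=a; c[384:600,512:764]=cv2.resize(s,(252,216),interpolation=cv2.INTER_CUBIC)
t=save('t3','top'); t=cv2.imread('pics/t3.png')[120:220,130:240]; c[:262,512:800]=cv2.resize(t,(288,262),interpolation=cv2.INTER_CUBIC)
cv2.imwrite('pics/c3.png',c)
E
```

```text
t 8.12 pos [462.1 116.9 142.2] rot [-90.   0. -98.] F [-3.3 -0.4 14.6] op 0.12
handle wrist [([527.1, 149.3, 105.5], 0.76)]
handle side [([552.4, 121.6, 103.9], 0.76)]
handle top [([609.1, 81.5, 77.8], 0.97)]
nest wrist [([523.2, 152.6, 101.8], 0.57)]
nest side [([553.9, 122.4, 101.8], 0.66)]
nest top [([608.0, 79.5, 80.0], 0.95)]
release_pad wrist []
release_pad side [([575.1, -2.9, 133.3], 0.51)]
release_pad top [([565.1, 3.6, 133.0], 0.67)]
release_lip wrist []
release_lip side [([574.9, -3.1, 130.3], 0.53)]
release_lip top [([564.7, 4.3, 138.4], 0.69)]
```

View pics/c3.png

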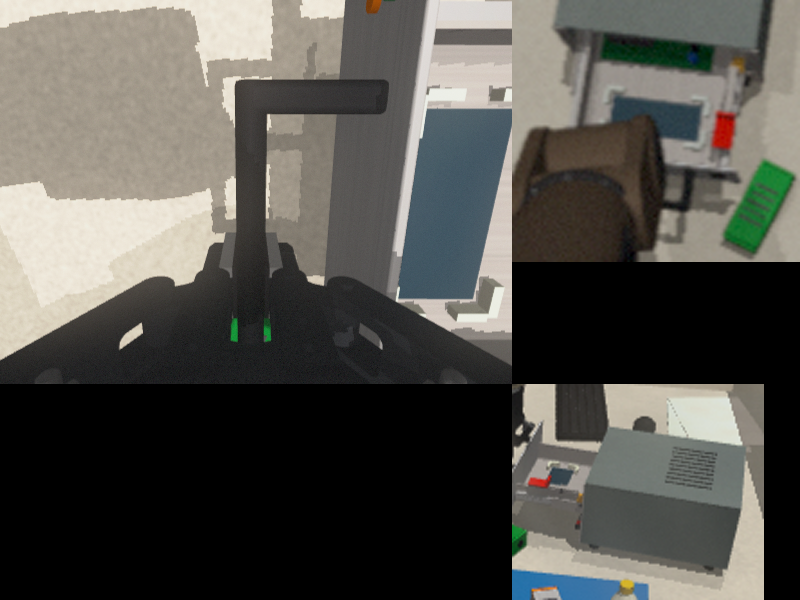

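Emit:
move_arm(motion=[[0,0,0.06,0,0,0,-0.9],[0,0,0.12,0,0,0,-0.9],[0,0,0.18,0,0,0,-0.9],[0,0,0.18,0,0,0,-0.9]])

```text
time_s: 9.52
ee_pos: [464.8, 116.5, 142.2]
eef_rot: [-90.3, -0.0, -97.9]
ft_force: [-18.0, 3.7, 25.1]
opening: 0.125
```

Emit:
move_arm(motion=[[0,0,-0.1,0,0,0,-0.9],[0,0,-0.1,0,0,0,-0.3],[0,0,-0.1,0,0,0,-0.2],[0,0,-0.1,0,0,0,-0.2],[0,-1.0,-0.1,0,0,0,-0.2],[0,-2.5,-0.1,0,0,0,-0.2],[-0.3,-4.0,2.0,0,0,0,-0.2],[-0.3,-4.0,3.9,0,0,0,-0.2],[-0.3,-4.0,3.9,0,0,0,-0.2]])

```text
time_s: 10.65
ee_pos: [587.7, 108.1, 261.3]
eef_rot: [-89.9, 0.0, -98.0]
ft_force: [-0.8, 0.4, -0.7]
opening: 0.402
```

```bash
python3 - <<'E'
from h import *
st(); im=save('w4','wrist');t=ctrl.get_image('top')
for c in('wrist','top'): 
  for n in ['nest','release_pad']:
    print(c,n,[(np.round(d['xyz'],1).tolist(),round(d['p'],2)) for d in ctrl.spot_in(c,n)][:2])
print(atz(t,(210.6,169.7),132))
E
```

```text
t 10.65 pos [587.7 108.1 261.3] rot [-89.9   0.  -98. ] F [-0.8  0.4 -0.7] op 0.402
wrist nest [([573.8, 129.0, 85.4], 0.7)]
wrist release_pad [([567.1, 10.9, 138.7], 0.89)]
top nest [([574.0, 56.3, 77.8], 0.88)]
top release_pad [([561.0, 5.8, 134.7], 0.55)]
[550.95656999   9.46052887 132.        ]
```

View pics/w4.png

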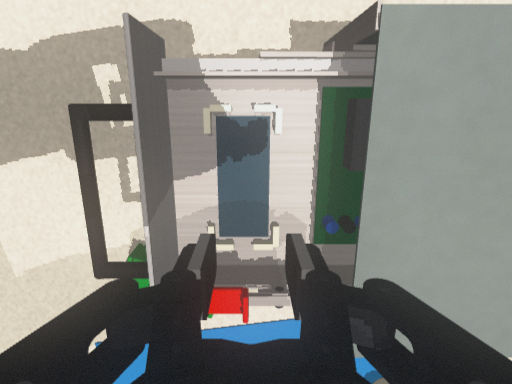

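```bash
python3 - <<'E'
from h import *
im=ctrl.get_image('wrist');t=ctrl.get_image('top');s=ctrl.get_image('side')
f=lambda a:np.round(a,1)
Q=[atz(im,u,77.5) for u in[(217,115),(270,116),(269,237),(220,236)]]; print(f(Q),f(np.mean(Q,0)))
Q2=[atz(im,u,87.5) for u in[(205,107),(281,106),(278,249),(209,250)]]; print(f(Q2),f(np.mean(Q2,0)))
d=np.array(Q[0])+Q[1]-Q[2]-Q[3]; print('yaw',np.degrees(np.arctan2(-d[0],d[1])))
d=np.array(Q2[0])+Q2[1]-Q2[2]-Q2[3]; print('yaw',np.degrees(np.arctan2(-d[0],d[1])))
for c,x in(('wrist',im),('top',t),('side',s)):
    a=x['image'].astype(int); m=((a[...,0]>130)&(a[...,1]<60)&(a[...,2]<60)).astype(np.uint8)
    n,l,sta,cen=cv2.connectedComponentsWithStats(m)
    for i in range(1,n):
        if sta[i,4]>15:
            p=atz(x,cen[i],135)
            if abs(p[0]-560)<60 and abs(p[1]-5)<60:
                r=cv2.minAreaRect(np.float32([atz(x,q,135)[:2] for q in np.argwhere(l==i)[:,::-1]]))
                print(c,sta[i],cen[i].round(1),f(p),r); ys=np.argwhere(l==i)
    if c!='wrist':
        globals()[c+'c']=cen
E
```

```text
[[560.4 170.7  77.5]
 [608.9 163.   77.5]
 [593.   42.5  77.5]
 [543.   50.6  77.5]] [576.3 106.7  77.5]
[[552.  179.3  87.5]
 [619.1 170.7  87.5]
 [600.4  32.7  87.5]
 [531.1  41.3  87.5]] [575.6 106.   87.5]
yaw -7.855863897442494
yaw -8.162119714921447
wrist [208 289  45  34 994] [230.7 301.8] [551.5  11.  135. ] ((553.0211791992188, 9.305908203125), (32.7722053527832, 40.049560546875), 70.22731018066406)
top [207 165   8  12  76] [210.4 170.6] [547.1  10.  135. ] ((547.0032958984375, 10.137779235839844), (22.357175827026367, 36.688568115234375), 80.69073486328125)
side [269 171  12   6  37] [274.2 174.1] [549.9  10.3 135. ] ((550.1729736328125, 17.443220138549805), (42.39523696899414, 35.93049621582031), 82.87519836425781)
```

```bash
python3 - <<'E'
from h import *
f=lambda a:np.round(a,2)
im=ctrl.get_image('wrist'); o=st(); R=RM(o['eef_rot'])
print('cam in tool',f(R.T@(np.array(im['origin'])-o['ee_pos'])), f(R.T@RM(im['rotation'])).tolist())
tip=o['ee_pos']+R@[0,25,0]; print('tip px',proj(im,tip),'grasp',proj(im,o['ee_pos']+R@[0,6,0]))
for u in [(81,112),(101,270)]: print(f(atz(im,u,141.5)))
xr=np.array([.990,-.139,0]);yr=np.array([.139,.990,0])
for z in(77.5,): print(proj(im,[582,102,77.5]),proj(im,[576,106.3,77.5]))
E
```

```text
t 11.15 pos [584.5 108.8 261.5] rot [-90.  -0. -98.] F [ 0.8  0.8 -0.1] op 0.402
cam in tool [ -69.62 -117.96   -0.89] [[0.0, 0.96, 0.28], [0.0, -0.28, 0.96], [1.0, -0.0, -0.0]]
tip px [252.32355099 248.33931893] grasp [252.5723033  267.65393462]
[470.06 188.13 141.5 ]
[449.93  60.88 141.5 ]
[249.78884342 183.11894087] [243.11958881 179.73505709]
```

```bash
python3 - <<'E'
from h import *
f=lambda a:np.round(a,1)
im=ctrl.get_image('wrist'); st(); a=im['image'].astype(int)
m=((a[...,2]>a[...,0]+18)&(a[...,2]<130)).astype(np.uint8); m[260:]=0;m[:90]=0;m[:,:190]=0;m[:,300:]=0
n,l,s,c=cv2.connectedComponentsWithStats(cv2.morphologyEx(m,cv2.MORPH_OPEN,np.ones((5,5)))); i=1+s[1:,4].argmax(); print(s[i],c[i])
r=cv2.minAreaRect(np.float32([atz(im,q,77.5)[:2] for q in np.argwhere(l==i)[:,::-1]])); print(r)
m=((a[...,0]>130)&(a[...,1]<60)&(a[...,2]<60)).astype(np.uint8); n,l,s,c=cv2.connectedComponentsWithStats(m); i=1+s[1:,4].argmax(); print(s[i],c[i])
for z in(132.5,138.5,144.5): print(z,f([atz(im,u,z) for u in [(s[i,0]+s[i,2],s[i,1]),(s[i,0]+s[i,2],s[i,1]+s[i,3])]]))
E
```

```text
t 11.2 pos [584.6 108.8 261.4] rot [-90.  -0. -98.] F [-0.1 -0.1  0. ] op 0.398
[ 222  134   51   99 3170] [248.15646688 185.67192429]
((578.7318725585938, 100.39875793457031), (99.7719955444336, 49.2087516784668), 81.70172882080078)
[208 288  44  35 980] [230.28163265 301.80714286]
132.5 [[572.7  20.4 132.5]
 [567.7 -16.  132.5]]
138.5 [[573.2  24.2 138.5]
 [568.3 -11.3 138.5]]
144.5 [[573.7  28.  144.5]
 [568.9  -6.6 144.5]]
```

```bash
python3 - <<'E'
from h import *
im=save('w5','wrist'); st()
c=cv2.imread('pics/w5.png')[90:330,180:330]; cv2.imwrite('pics/w5z.png',cv2.resize(c,None,fx=2.5,fy=2.5,interpolation=cv2.INTER_CUBIC))
E
```

```text
t 11.25 pos [584.7 108.8 261.4] rot [-90.  -0. -98.] F [-0.8 -1.2 -0. ] op 0.396
```

View pics/w5z.png

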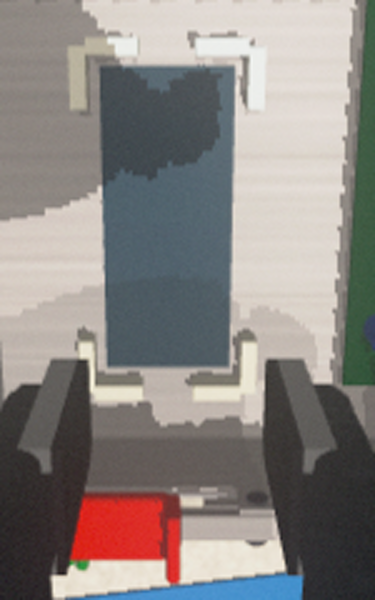

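```bash
python3 - <<'E'
from h import *
im=ctrl.get_image('wrist'); st()
f=lambda a:np.round(a,1); px=lambda u:(180+u[0]/2.5,90+u[1]/2.5)
xr=np.array([.9903,-.1392,0]);yr=np.array([.1392,.9903,0])
Q=np.array([atz(im,px(u),77.5) for u in[(99,65),(235,66),(231,367),(107,366)]]); N=Q.mean(0)
d=Q[0]+Q[1]-Q[2]-Q[3]; print('nest',f(N),f(np.linalg.norm(Q[0]-Q[1])),f(np.linalg.norm(Q[0]-Q[3])),'yaw',np.degrees(np.arctan2(-d[0],d[1])))
Q=np.array([atz(im,px(u),87.5) for u in[(68,40),(266,40),(257,392),(80,402)]]); print('loc',f(Q.mean(0)))
for n,u,z in[('plate+y',(160,493),132.5),('plate-y',(160,560),132.5),('lip base',(166,525),132.5),('liptopfront-y',(168,583),144.5),('liptoprear-y',(181,583),144.5),('lip+y',(175,490),144.5)]:
    p=atz(im,px(u),z); print(n,f(p),'rel nest x,y',f([(p-N)@xr,(p-N)@yr]))
E
```

```text
t 11.3 pos [584.8 108.8 261.4] rot [-90.  -0. -98.] F [ 1.  -0.8  0.6] op 0.404
nest [580.4 105.8  77.5] 50.5 121.0 yaw -7.796963197157135
loc [580.3 105.9  87.5]
plate+y [566.   22.1 132.5] rel nest x,y [ -2.6 -84.8]
plate-y [562.   -5.4 132.5] rel nest x,y [  -2.7 -112.6]
lip base [566.2   8.9 132.5] rel nest x,y [ -0.5 -97.9]
liptopfront-y [564.9  -6.2 144.5] rel nest x,y [   0.3 -113. ]
liptoprear-y [569.4  -6.9 144.5] rel nest x,y [   4.8 -113. ]
lip+y [572.5  30.1 144.5] rel nest x,y [  2.8 -76. ]
```

```bash
python3 - <<'E'
from h import *
plan([608,-274,200],19.5)
E
```

```text
row [12.528, 2.047, 2.534, -0.001, -4.577, 0.001]
```

Emit:
move_arm(motion=[[6,0.5,1.2,0,-2,0,0.7],[12.53,2.05,2.53,0,-4.58,0,0.7],[12.53,2.05,2.53,0,-4.58,0,0.7],[12.53,2.05,2.53,0,-4.58,0,0.7],[12.53,2.05,2.53,0,-4.58,0,0.7],[12.53,2.05,2.53,0,-4.58,0,0.7],[12.53,2.05,2.53,0,-4.58,0,0.7],[12.53,2.05,2.53,0,-4.58,0,0.7],[12.53,2.05,2.53,0,-4.58,0,0.7],[12.53,2.05,2.53,0,-4.58,0,0.7]])

```text
time_s: 12.55
ee_pos: [608.2, -272.6, 200.3]
eef_rot: [-90.0, -0.0, -70.4]
ft_force: [-0.4, 0.5, -0.8]
opening: 0.852
```

```bash
python3 - <<'E'
from h import *
o=st(); 
for k in range(2): im=save('w6','wrist')
st()
for d in ctrl.silhouettes('wrist','unit_center'):
    m=d['region']; r=cv2.minAreaRect(np.float32([atz(im,q,42)[:2] for q in np.argwhere(m)[:,::-1]])); print(round(d['p'],2),m.sum(),r,np.median(im['image'][m],0))
print([(d['xyz'],d['p']) for d in ctrl.spot_in('wrist','unit_center')])
print(proj(im,[606,-271,42]))
E
```

```text
t 12.55 pos [ 608.2 -272.6  200.3] rot [-90.   -0.  -70.4] F [-0.4  0.5 -0.8] op 0.852
t 12.65 pos [ 608.2 -273.   200.3] rot [-90.   -0.  -70.4] F [ 0.1  0.2 -0. ] op 0.856
0.86 7205 ((610.1005249023438, -270.12066650390625), (49.475914001464844, 119.91607666015625), 19.664470672607422) [201. 182. 182.]
0.62 2272 ((663.99609375, -404.3565673828125), (50.4375114440918, 58.63001251220703), 30.431467056274414) [114.   64.  146.5]
[([607.9, -261.2, 40.4], 0.82), ([671.9, -406.0, 36.9], 0.75)]
[249.66571721 180.20494744]
```

View pics/w6.png

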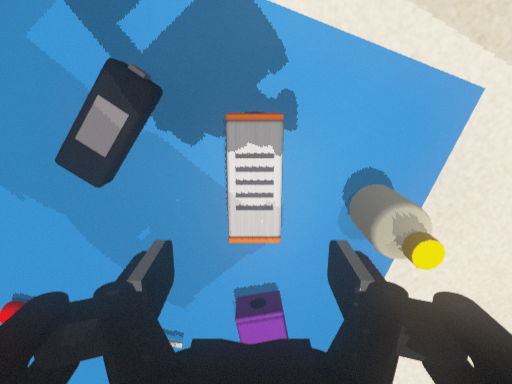

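```bash
python3 - <<'E'
from h import *
plan([610.1,-270.1,34],19.6)
E
```

```text
row [-0.084, 5.537, 0.097, -0.002, -0.006, 0.003]
```

Emit:
move_arm(motion=[[-0.08,1.7,0.1,0,0,0,0.7],[-0.08,3.4,0.1,0,0,0,0.7],[-0.08,4.8,0.1,0,0,0,0.7],[-0.08,5.4,0.1,0,0,0,0.7],[-0.08,5.54,0.1,0,0,0,0.7],[-0.08,5.54,0.1,0,0,0,0.3],[-0.08,5.54,0.1,0,0,0,0.0],[-0.08,5.54,0.1,0,0,0,0.0],[-0.08,5.54,0.1,0,0,0,0.0],[-0.08,5.54,0.1,0,0,0,0.0]], squeeze=40)

```text
time_s: 14.0
ee_pos: [610.7, -271.2, 35.4]
eef_rot: [-89.9, -0.1, -70.5]
ft_force: [-0.2, 0.1, 6.3]
opening: 0.577
```

```bash
python3 - <<'E'
from h import *
plan([610.5,-271,225],19.6);plan([580.2,104.6,225],-7.9)
E
```

```text
row [0.004, -6.321, 0.007, -0.017, -0.015, 0.021]
row [-12.134, -6.342, 3.237, -0.022, 4.568, 0.017]
```

Emit:
move_arm(motion=[[0,-0.6,0,0,0,0,0.0],[0,-2.2,0,0,0,0,0.0],[0,-4.0,0,0,0,0,0.0],[0,-5.6,0,0,0,0,0.0],[-1.0,-6.34,0.3,0,0.5,0,0.0],[-2.5,-6.34,0.7,0,1.1,0,0.0],[-4.2,-6.34,1.2,0,1.7,0,0.0],[-5.9,-6.34,1.6,0,2.3,0,0.0],[-7.6,-6.34,2.1,0,2.9,0,0.0],[-9.3,-6.34,2.6,0,3.5,0,0.0]])

```text
time_s: 15.25
ee_pos: [589.7, 19.8, 224.9]
eef_rot: [-90.0, -0.0, -91.6]
ft_force: [0.8, 0.8, -3.9]
opening: 0.578
```

```bash
python3 - <<'E'
from h import *
st();plan([580.2,104.6,225],-7.9)
E
```

```text
t 15.25 pos [589.7  19.8 224.9] rot [-90.   -0.  -91.6] F [ 0.8  0.8 -3.9] op 0.578
row [-2.815, -0.005, -0.395, -0.005, 1.046, 0.001]
```

Emit:
move_arm(motion=[[-1.4,0,-0.2,0,0.5,0,0.0],[-2.3,0,-0.35,0,0.9,0,0.0],[-2.81,0,-0.4,0,1.05,0,0.0],[-2.81,0,-0.4,0,1.05,0,0.0],[-2.81,0,-0.4,0,1.05,0,0.0],[-2.81,0,-0.4,0,1.05,0,0.0],[-2.81,0,-0.4,0,1.05,0,0.0]])

```text
time_s: 16.12
ee_pos: [580.6, 102.2, 223.8]
eef_rot: [-90.0, -0.0, -97.8]
ft_force: [-0.5, -0.3, -4.7]
opening: 0.578
```

```bash
python3 - <<'E'
from h import *
ctrl.get_image('wrist'); o=st(); im=save('w7','wrist'); R=RM(o['eef_rot'])
for d in ctrl.silhouettes('wrist','unit_center')[:2]:
    m=d['region']; r=cv2.minAreaRect(np.float32([atz(im,q,o['ee_pos'][2]+6.6)[:2] for q in np.argwhere(m)[:,::-1]])); print(round(d['p'],2),m.sum(),r,np.median(im['image'][m],0))
plan([580.2,104.6,225],-7.9)
E
```

```text
t 16.18 pos [580.6 102.3 223.8] rot [-90.   -0.  -97.8] F [-0.3 -0.3 -3.6] op 0.58
0.67 27609 ((582.0192260742188, 119.43179321289062), (91.59278106689453, 49.94892120361328), 82.27584838867188) [142. 119. 116.]
0.63 388 ((541.5245971679688, 102.23811340332031), (11.646234512329102, 40.066871643066406), 29.94952392578125) [ 63. 120.  64.]
row [-0.067, -0.043, -0.021, 0.001, 0.015, 0.001]
```

View pics/w7.png

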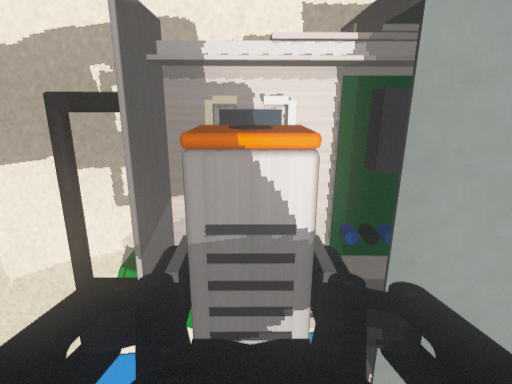

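Emit:
move_arm(motion=[[-0.07,0.6,-0.02,0,0.01,0,0.0],[-0.07,1.4,-0.02,0,0.01,0,0.0],[-0.07,2.2,-0.02,0,0.01,0,0.0],[-0.07,2.9,-0.02,0,0.01,0,0.0],[-0.07,3.2,-0.02,0,0.01,0,0.0],[-0.07,3.28,-0.02,0,0.01,0,0.0],[-0.07,3.28,-0.02,0,0.01,0,0.0],[-0.07,3.28,-0.02,0,0.01,0,0.0]])

```text
time_s: 17.27
ee_pos: [580.5, 104.9, 126.1]
eef_rot: [-89.9, 0.0, -97.9]
ft_force: [0.0, -0.3, -4.1]
opening: 0.58
```

```bash
python3 - <<'E'
from h import *
ctrl.get_image('wrist'); o=st(); im=save('w8','wrist'); s=save('s8','side')
# predicted nest +y blue edge corners & locator
f=lambda a:np.round(a,1)
xr=np.array([.9903,-.1392,0]);yr=np.array([.1392,.9903,0]);N=np.array([580.4,105.8,77.5])
for a in(-25,25): print('nest floor corner px',f(proj(im,N+a*xr+60*yr)),'unit top',f(proj(im,[*(N+a*xr+60*yr)[:2],o['ee_pos'][2]+6.6])),'unit bot',f(proj(im,[*(N+a*xr+60*yr)[:2],o['ee_pos'][2]-33.4])))
a=cv2.imread('pics/w8.png')[60:320,130:380]; cv2.imwrite('pics/w8z.png',cv2.resize(a,(577,600),interpolation=cv2.INTER_CUBIC))
plan([580.2,104.6,118],-7.9)
E
```

```text
t 17.32 pos [580.4 104.9 126. ] rot [-89.9   0.  -97.8] F [-0.3  0.4 -4.4] op 0.578
nest floor corner px [203.  119.7] unit top [180.3 128.2] unit bot [198.4 121.4]
nest floor corner px [300.4 119.8] unit top [324.8 128.4] unit bot [305.4 121.6]
row [0.012, 0.261, -0.004, -0.007, 0.008, -0.0]
```

View pics/w8z.png

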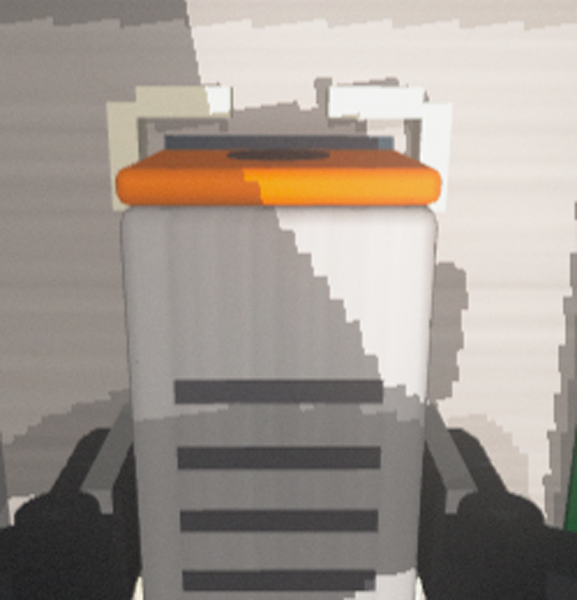

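```bash
python3 - <<'E'
from h import *
plan([581.0,106.5,118],-7.9)
E
```

```text
row [-0.055, 0.261, 0.014, -0.007, 0.008, -0.0]
```

Emit:
move_arm(motion=[[-0.055,0,0.015,0,0.01,0,0.0],[-0.055,0.1,0.015,0,0.01,0,0.0],[-0.055,0.2,0.015,0,0.01,0,0.0],[-0.055,0.3,0.015,0,0.01,0,0.0],[-0.055,0.38,0.015,0,0.01,0,0.0],[-0.055,0.38,0.015,0,0.01,0,0.0]])

```text
time_s: 18.18
ee_pos: [580.9, 106.5, 113.8]
eef_rot: [-90.0, -0.0, -97.9]
ft_force: [0.8, 0.2, -4.5]
opening: 0.576
```

Emit:
move_arm(motion=[[0,0.04,0,0,0,0,0.0],[0,0.07,0,0,0,0,0.0],[0,0.1,0,0,0,0,0.0],[0,0.1,0,0,0,0,0.0]])

```text
time_s: 18.68
ee_pos: [581.7, 106.4, 113.5]
eef_rot: [-89.8, 0.0, -97.9]
ft_force: [-5.0, -0.8, 22.1]
opening: 0.58
```

Emit:
move_arm(motion=[[0,-0.05,0,0,0,0,0.0],[0,-0.06,0,0,0,0,0.0]])

```text
time_s: 18.92
ee_pos: [581.4, 106.5, 113.6]
eef_rot: [-89.9, 0.0, -97.9]
ft_force: [-0.2, -0.1, 5.6]
opening: 0.579
```

```bash
python3 - <<'E'
from h import *
o=st(); ctrl.get_image('wrist'); im=save('w9','wrist'); o=st()
f=lambda a:np.round(a,1)
xr=np.array([.9903,-.1392,0]);yr=np.array([.1392,.9903,0]);N=np.array([580.4,105.8,77.5])
for z0 in (77.5,80.5):
  for a in(-25,25): print(z0,'unit top',f(proj(im,[*(N+a*xr+60*yr)[:2],z0+40])),'bot',f(proj(im,[*(N+a*xr+60*yr)[:2],z0])),'loc top inner',f(proj(im,[*(N+a*1.08*xr+62*yr)[:2],z0+10])))
a=cv2.imread('pics/w9.png')[60:320,130:380]; cv2.imwrite('pics/w9z.png',cv2.resize(a,(577,600),interpolation=cv2.INTER_CUBIC))
E
```

```text
t 18.93 pos [581.4 106.5 113.6] rot [-89.9   0.  -97.9] F [-0.2 -0.1  5.6] op 0.579
t 19.02 pos [581.3 106.5 113.5] rot [-89.9   0.  -97.9] F [-1.6 -0.8  7.6] op 0.579
77.5 unit top [180.  132.3] bot [197.8 124.6] loc top inner [189.5 121.6]
77.5 unit top [320.7 132.4] bot [302.7 124.7] loc top inner [311.  121.7]
80.5 unit top [178.2 133.1] bot [196.8 125.1] loc top inner [188.3 122. ]
80.5 unit top [322.6 133.2] bot [303.7 125.1] loc top inner [312.2 122.1]
```

View pics/w9z.png

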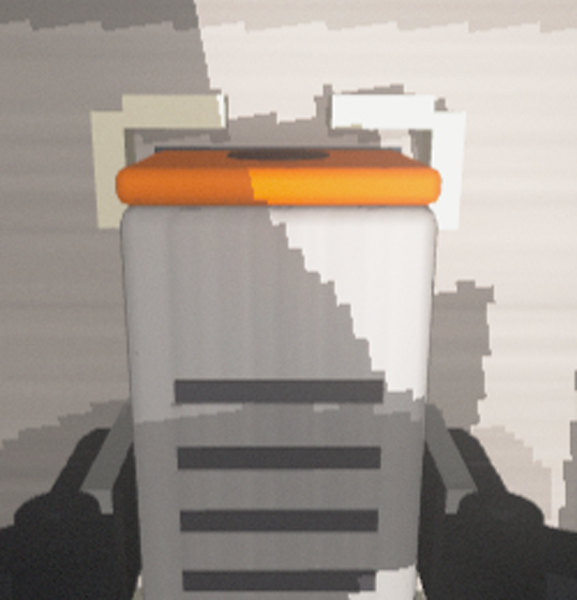

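Emit:
move_arm(motion=[[0,-0.03,0,0,0,0,0.2],[0,-0.03,0,0,0,0,0.5],[0,-0.03,0,0,0,0,0.5],[0,-0.4,0,0,0,0,0.5],[0,-1.5,0,0,0,0,0.5],[0,-3.0,0,0,0,0,0.5],[0,-3.6,0,0,0,0,-0.5],[0,-3.6,0,0,0,0,-1],[0,-3.6,0,0,0,0,-1],[0,-3.6,0,0,0,0,-1]])

```text
time_s: 20.27
ee_pos: [580.6, 106.5, 219.7]
eef_rot: [-90.1, -0.0, -97.9]
ft_force: [-0.3, 1.0, -0.1]
opening: 0.0
```

```bash
python3 - <<'E'
from h import *
ctrl.get_image('wrist'); o=st(); im=save('w10','wrist')
for d in ctrl.silhouettes('wrist','unit_center')[:2]:
    m=d['region']
    for z in (117.5,120): r=cv2.minAreaRect(np.float32([atz(im,q,z)[:2] for q in np.argwhere(m)[:,::-1]])); print(round(d['p'],2),m.sum(),np.round(np.r_[r[0],r[1],r[2]],1),np.median(im['image'][m],0))
# red pad, close look
a=im['image'].astype(int); m=((a[...,0]>130)&(a[...,1]<60)&(a[...,2]<60)).astype(np.uint8); n,l,s,c=cv2.connectedComponentsWithStats(m)
for i in range(1,n):
    if s[i,4]>100: print(s[i],c[i].round(1),atz(im,c[i],135).round(1))
st()
N=np.array([580.4,105.8,0]);xr=np.array([.9903,-.1392,0]);yr=np.array([.1392,.9903,0])
print('pad centre',N-19*xr-98.7*yr,'lip',N-98.7*yr)
E
```

```text
t 20.32 pos [580.6 106.5 219.8] rot [-90.1  -0.  -97.9] F [-0.7 -0.1  0.2] op -0.003
0.71 8837 [581.9 116.5 103.4  51.7  82. ] [160. 153. 149.]
0.71 8837 [581.9 117.1 102.2  51.1  82. ] [160. 153. 149.]
0.71 425 [475.4  64.2  26.6  16.7  80.4] [ 65. 117.  67.]
0.71 425 [476.7  65.4  26.3  16.5  80.4] [ 65. 117.  67.]
[244 319   7  25 118] [247.5 332.5] [563.8   8.2 135. ]
t 20.43 pos [580.8 106.5 220.1] rot [-90.1  -0.  -97.9] F [-0.4 -0.1 -0.9] op -0.001
pad centre [547.84526  10.70219   0.     ] lip [566.66096   8.05739   0.     ]
```

```bash
python3 - <<'E'
from h import *
plan([549.8,10.4,172],-7.9)
E
```

```text
row [3.314, 1.605, -0.58, 0.01, -0.003, 0.003]
```

Emit:
move_arm(motion=[[1.2,0,-0.2,0,0,0,-1],[2.6,0,-0.5,0,0,0,-1],[3.31,0,-0.58,0,0,0,-1],[3.31,0.6,-0.58,0,0,0,-1],[3.31,1.2,-0.58,0,0,0,-1],[3.31,1.6,-0.58,0,0,0,-1],[3.31,1.6,-0.58,0,0,0,-1],[3.31,1.6,-0.58,0,0,0,-1]])

```text
time_s: 21.42
ee_pos: [550.2, 10.6, 173.2]
eef_rot: [-90.0, -0.0, -97.9]
ft_force: [0.6, -0.2, 0.4]
opening: 0.0
```

```bash
python3 - <<'E'
from h import *
ctrl.get_image('wrist'); o=st(); im=save('w11','wrist'); t=ctrl.get_image('top')
for d in ctrl.spot_in('wrist','release_lip')[:1]+ctrl.spot_in('wrist','release_pad')[:1]: print(d)
cv2.imwrite('pics/w11z.png',cv2.resize(cv2.imread('pics/w11.png')[130:384,130:400],(638,600),interpolation=cv2.INTER_CUBIC))
E
```

```text
t 21.48 pos [550.3  10.6 173.3] rot [-89.9  -0.  -97.9] F [0.9 0.2 0.5] op -0.002
{'xyz': [571.9, 8.6, 135.6], 'p': 0.72}
{'xyz': [573.0, 10.2, 135.1], 'p': 0.79}
```

View pics/w11z.png

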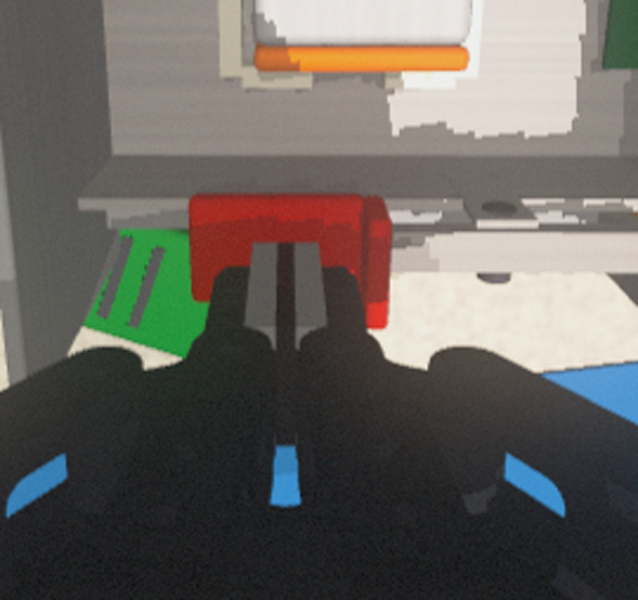

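```bash
python3 - <<'E'
from h import *
im=ctrl.get_image('wrist'); o=st(); R=RM(o['eef_rot']); f=lambda a:np.round(a,1)
z=lambda p:f((np.array(p)-130)*638/270)
for n,v in [('tip+y',[-11,25,0]),('tip mid',[0,25,0]),('top pad+y',[-11,-5,0])]: print(n,z(proj(im,o['ee_pos']+R@v)))
px=lambda u:(130+u[0]*270/638,130+u[1]*270/638)
for n,u,zz in [('plate +y front',(190,197),132.5),('plate +y lip',(362,197),132.5),('plate -y front',(190,300),132.5),('lip top +y front',(368,200),144.5),('lip top -y front',(368,328),144.5)]:
  for dz in (0,2.5):
    p=atz(im,px(u),zz+dz); print(n,dz,'tool x(-y),z',f((R.T@(p-o['ee_pos']))[[0,2]]))
E
```

```text
t 21.73 pos [550.1  10.5 173.1] rot [-90.   -0.  -97.9] F [ 0.2  0.8 -0.8] op -0.002
tip+y [288.2 230.6]
tip mid [288.2 279.5]
top pad+y [289.1 299.2]
plate +y front 0 tool x(-y),z [-12.7 -22. ]
plate +y front 2.5 tool x(-y),z [-13.6 -21.7]
plate +y lip 0 tool x(-y),z [-12.7  16.7]
plate +y lip 2.5 tool x(-y),z [-13.6  16.4]
plate -y front 0 tool x(-y),z [ 12.8 -22.9]
plate -y front 2.5 tool x(-y),z [ 11.5 -22.6]
lip top +y front 0 tool x(-y),z [-16.3  16.6]
lip top +y front 2.5 tool x(-y),z [-17.3  16.3]
lip top -y front 0 tool x(-y),z [13.4 17.5]
lip top -y front 2.5 tool x(-y),z [12.  17.2]
```

Emit:
move_arm(motion=[[0,0.2,0,0,0,0,-1],[0,0.4,0,0,0,0,-1],[0,0.5,0,0,0,0,-1],[0,0.6,0,0,0,0,-1],[0,0.6,0,0,0,0,-1]])

```text
time_s: 22.35
ee_pos: [549.7, 10.6, 154.6]
eef_rot: [-90.0, -0.0, -97.9]
ft_force: [-2.6, 0.6, 3.1]
opening: 0.004
```

Emit:
move_arm(motion=[[0,0.05,0,0,0,0,-1],[0,0.1,0,0,0,0,-1],[0,0.1,0,0,0,0,-1]])

```text
time_s: 22.72
ee_pos: [550.2, 10.5, 151.9]
eef_rot: [-90.0, -0.0, -97.9]
ft_force: [-3.1, 0.4, 3.4]
opening: 0.003
```

Emit:
move_arm(motion=[[0,0.05,0,0,0,0,-1],[0,0.08,0,0,0,0,-1],[0,0.08,0,0,0,0,-1]])

```text
time_s: 23.1
ee_pos: [550.4, 10.5, 149.8]
eef_rot: [-89.9, -0.0, -97.9]
ft_force: [-2.8, -0.9, 7.9]
opening: 0.002
```

Emit:
move_arm(motion=[[0,0.04,0,0,0,0,-1],[0,0.04,0,0,0,0,-1]])

```text
time_s: 23.35
ee_pos: [551.1, 10.4, 149.4]
eef_rot: [-89.8, 0.0, -97.9]
ft_force: [-2.1, 0.6, 15.2]
opening: -0.0
```

Emit:
move_arm(motion=[[0,0,0.05,0,0,0,-1],[0,-0.01,0.1,0,0,0,-1],[0,-0.02,0.15,0,0,0,-1],[0,-0.02,0.15,0,0,0,-1]])

```text
time_s: 23.85
ee_pos: [555.3, 9.8, 149.6]
eef_rot: [-89.8, -0.0, -97.9]
ft_force: [-1.1, 0.1, 11.6]
opening: -0.003
```

Emit:
move_arm(motion=[[0,0,0.06,0,0,0,-1],[0,0,0.12,0,0,0,-1],[0,0,0.2,0,0,0,-1],[0,0,0.2,0,0,0,-1]])

```text
time_s: 24.35
ee_pos: [561.4, 8.9, 149.7]
eef_rot: [-89.8, -0.0, -97.9]
ft_force: [-0.6, -0.2, 11.2]
opening: 0.0
```

```bash
cat >> h.py <<'E'
def lip():
    im=ctrl.get_image('wrist'); o=st(); a=im['image'].astype(int); m=((a[...,0]>90)&(a[...,1]<50)&(a[...,2]<50))
    m[:200]=0; m[:,:190]=0;m[:,:310]&=True; ys,xs=np.nonzero(m); xs=xs[(xs<330)]
    print('red cols',xs.min(),xs.max(),'rows',ys.min(),ys.max(),len(xs))
    o_=cv2.imread('pics/w11.png')[...,::-1].astype(int); m=((o_[...,0]>90)&(o_[...,1]<50)&(o_[...,2]<50)); m[:200]=0;m[:,:190]=0; ys,xs=np.nonzero(m); print('w11',xs.min(),xs.max(),ys.min(),ys.max())
    R=RM(o['eef_rot']); u=im
    b=((a[...,0]>180)&(a[...,1]<170)&(a[...,1]>90)&(a[...,2]<70)); ys,xs=np.nonzero(b)
    if len(xs): print('orange',xs.min(),xs.max(),ys.min(),ys.max(),'unit end', atz(im,((xs.min()+xs.max())/2,ys.max()),117.5).round(1))
E
python3 -c "
from h import *
lip()"
```

```text
t 24.4 pos [561.4   9.  149.7] rot [-89.8  -0.  -97.9] F [-0.8 -1.2 10.1] op -0.001
red cols 210 295 rows 217 275 1928
w11 210 288 213 261
orange 238 340 157 168 unit end [584.6  45.  117.5]
```

Emit:
move_arm(motion=[[0,0,0.1,0,0,0,-1],[0,0,0.25,0,0,0,-1],[0,0,0.42,0,0,0,-1],[0,0,0.6,0,0,0,-1],[0,0,0.78,0,0,0,-1],[0,0,0.96,0,0,0,-1],[0,0,1.1,0,0,0,-1],[0,0,1.2,0,0,0,-1],[0,0,1.2,0,0,0,-1]])

```text
time_s: 25.52
ee_pos: [597.2, 3.9, 149.7]
eef_rot: [-89.8, -0.0, -97.9]
ft_force: [-1.3, -0.0, 9.5]
opening: -0.001
```

```bash
python3 -c "
from h import *
lip()"
```

```text
t 25.57 pos [597.2   3.9 149.7] rot [-89.8  -0.  -97.9] F [ 0.1  0.1 12.3] op -0.0
red cols 210 296 rows 218 277 1725
w11 210 288 213 261
orange 238 340 157 168 unit end [620.4  40.  117.5]
```

```bash
python3 - <<'E'
from h import *
plan([597.2,3.9,235],-7.9); plan([509,116,235],-7.9)
E
```

```text
row [-0.0, -2.843, 0.01, -0.032, -0.003, 0.001]
row [-3.296, -2.854, -3.416, -0.032, -0.003, 0.001]
```

Emit:
move_arm(motion=[[0,-0.3,0,0,0,0,-1],[0,-0.9,0,0,0,0,-1],[0,-2.2,0,0,0,0,-1],[-0.8,-2.85,-0.8,0,0,0,-0.2],[-2.2,-2.85,-2.2,0,0,0,-0.2],[-3.2,-2.85,-3.3,0,0,0,-0.2],[-3.3,-2.85,-3.42,0,0,0,-0.2],[-3.3,-2.85,-3.42,0,0,0,-0.2],[-3.3,-2.85,-3.42,0,0,0,-0.2]])

```text
time_s: 26.7
ee_pos: [508.8, 115.6, 234.1]
eef_rot: [-90.0, -0.0, -98.0]
ft_force: [-0.9, -0.1, -0.1]
opening: 0.403
```

```bash
python3 - <<'E'
from h import *
ctrl.get_image('wrist');ctrl.get_image('wrist'); im=save('w12','wrist'); o=st(); R=RM(o['eef_rot'])
hs=ctrl.silhouettes('wrist','handle')
for d in hs[:2]:
    m=d['region']; ys,xs=np.nonzero(m); print(round(d['p'],2),m.sum(),xs.min(),xs.max(),ys.min(),ys.max())
g=cv2.cvtColor(im['image'],cv2.COLOR_RGB2GRAY)
for v in (130,150,170,190,210): 
    k=np.flatnonzero(g[v,200:310]<60)+200; print(v,k)
print('expected bar px', proj(im,o['ee_pos']*[1,1,0]+[0,0,141.5]))
a=im['image'].astype(int); b=((a[...,0]>180)&(a[...,1]<170)&(a[...,1]>90)&(a[...,2]<70)); ys,xs=np.nonzero(b)
if len(xs): print('orange',xs.min(),xs.max(),ys.min(),ys.max())
E
```

```text
t 26.85 pos [508.5 115.7 234. ] rot [-90.  -0. -98.] F [-0.3  0.2  1. ] op 0.402
0.87 42730 241 511 0 340
130 []
150 []
170 []
190 []
210 []
expected bar px [251.36695197 205.31350218]
orange 322 454 47 265
```

```bash
python3 - <<'E'
from h import *
im=ctrl.get_image('wrist'); o=st()
m=ctrl.silhouettes('wrist','handle')[0]['region']
for v in (130,170,210): 
    k=np.flatnonzero(m[v]); print(v,k[0],k[:-1][np.diff(k)>2][:2])
plan([508.8,115.6,141.5],-7.9)
E
```

```text
t 26.95 pos [508.3 115.9 234.1] rot [-90.  -0. -98.] F [ 0.3  0.3 -0.3] op 0.399
130 244 [261 366]
170 245 [261 362]
210 246 [261 358]
row [0.009, 3.088, 0.019, 0.001, -0.009, 0.001]
```

Emit:
move_arm(motion=[[0,1.2,0.04,0,0,0,-0.2],[0,2.4,0.04,0,0,0,-0.2],[0,3.0,0.04,0,0,0,-0.2],[0,3.05,0.04,0,0,0,-0.2],[0,3.05,0.04,0,0,0,-0.8],[0,3.05,0.04,0,0,0,-0.9],[0,3.05,0.04,0,0,0,-0.9],[0,3.05,0.04,0,0,0,-0.9]], squeeze=35)

```text
time_s: 28.0
ee_pos: [509.7, 116.1, 143.6]
eef_rot: [-89.9, 0.0, -97.9]
ft_force: [1.0, -1.2, 6.6]
opening: 0.125
```

Emit:
move_arm(motion=[[0,0,0.1,0,0,0,-0.9],[0,0,0.35,0,0,0,-0.9],[0,0,0.7,0,0,0,-0.9],[0,0,1.05,0,0,0,-0.9],[0,0,1.4,0,0,0,-0.9],[0,0,1.75,0,0,0,-0.9],[0,0,2.1,0,0,0,-0.9],[0,0,2.4,0,0,0,-0.9],[0,0,2.6,0,0,0,-0.9],[0,0,2.7,0,0,0,-0.9]])

```text
time_s: 29.25
ee_pos: [589.6, 104.9, 143.6]
eef_rot: [-90.0, -0.0, -97.9]
ft_force: [-3.0, -1.2, 8.1]
opening: 0.124
```

Slow approach from here, about 15 mm/s or less.

Emit:
move_arm(motion=[[0,0,0.06,0,0,0,-0.9],[0,0,0.12,0,0,0,-0.9],[0,0,0.18,0,0,0,-0.9],[0,0,0.24,0,0,0,-0.9],[0,0,0.3,0,0,0,-0.9],[0,0,0.36,0,0,0,-0.9],[0,0,0.42,0,0,0,-0.9],[0,0,0.48,0,0,0,-0.9],[0,0,0.54,0,0,0,-0.9]])

```text
time_s: 30.38
ee_pos: [605.4, 102.7, 143.5]
eef_rot: [-90.0, -0.0, -97.9]
ft_force: [-3.2, -1.6, 8.2]
opening: 0.129
```

Emit:
move_arm(motion=[[0,0,0.04,0,0,0,-0.9],[0,0,0.08,0,0,0,-0.9],[0,0,0.12,0,0,0,-0.9],[0,0,0.16,0,0,0,-0.9],[0,0,0.2,0,0,0,-0.9]])

```text
time_s: 31.0
ee_pos: [611.3, 101.8, 143.6]
eef_rot: [-90.0, -0.0, -97.9]
ft_force: [-3.1, -2.3, 7.0]
opening: 0.125
```

Emit:
move_arm(motion=[[0,0,0.04,0,0,0,-0.9],[0,0,0.08,0,0,0,-0.9],[0,0,0.12,0,0,0,-0.9],[0,0,0.16,0,0,0,-0.9]])

```text
time_s: 31.5
ee_pos: [613.2, 101.6, 143.5]
eef_rot: [-90.4, -0.1, -97.9]
ft_force: [-23.0, 0.4, 20.0]
opening: 0.122
```

Emit:
move_arm(motion=[[0,0,0,0,0,0,-0.9],[0,0,-0.06,0,0,0,-0.9],[0,0,-0.07,0,0,0,-0.5],[0,0,-0.1,0,0,0,-0.2],[0,0,-0.1,0,0,0,-0.2],[0,-0.6,-0.1,0,0,0,-0.2],[0,-1.8,-0.1,0,0,0,-0.2],[0,-3.2,-0.1,0,0,0,-0.2],[0,-3.2,-0.1,0,0,0,-0.2],[0,-3.2,-0.1,0,0,0,-0.2]])

```text
time_s: 32.75
ee_pos: [613.0, 101.7, 239.1]
eef_rot: [-90.0, -0.0, -97.9]
ft_force: [0.1, -0.0, 0.1]
opening: 0.398
```

```bash
python3 - <<'E'
from h import *
ctrl.get_image('wrist'); im=save('w13','wrist'); o=st(); R=RM(o['eef_rot'])
m=ctrl.silhouettes('wrist','handle')[0]['region']
for v in (130,170,200):
    k=np.flatnonzero(m[v]); e=k[:-1][np.diff(k)>2]
    if len(e): p=(atz(im,(k[0],v),141.5)+atz(im,(e[0],v),141.5))/2; print(v,k[0],e[0],p.round(1),'tool z of bar',(R.T@(p-o['ee_pos']))[2].round(1))
for c in('top','side'):
    t=save('end_'+c,c)
    for n in('unit_center','brick','flux','driver','release_pad'): print(c,n,[(np.round(d['xyz']).tolist(),round(d['p'],2)) for d in ctrl.spot_in(c,n)][:4])
E
```

```text
t 32.85 pos [612.9 101.7 238.1] rot [-90.1  -0.  -97.9] F [0.6 0.1 0.5] op 0.402
130 243 259 [619.6 152.8 141.5] tool z of bar -0.3
170 243 258 [615.5 125.9 141.5] tool z of bar -0.7
200 243 259 [612.8 104.3 141.5] tool z of bar -0.3
top unit_center [([186.0, -307.0, 38.0], 0.82), ([470.0, -26.0, 42.0], 0.67)]
top brick [([465.0, -265.0, 30.0], 0.85)]
top flux [([728.0, -263.0, 76.0], 0.55)]
top driver [([464.0, -499.0, 26.0], 0.55)]
top release_pad [([648.0, 35.0, 140.0], 0.34)]
side unit_center [([474.0, -44.0, 38.0], 0.97), ([693.0, -468.0, 40.0], 0.89), ([192.0, -328.0, 40.0], 0.87)]
side brick [([470.0, -285.0, 34.0], 0.78), ([621.0, 79.0, 146.0], 0.41)]
side flux [([742.0, -281.0, 68.0], 0.76)]
side driver [([464.0, -508.0, 19.0], 0.68), ([622.0, 80.0, 146.0], 0.23)]
side release_pad []
```

Emit:
move_arm(motion=[[0,0,-0.6,0,0,0,-1],[0,0,-1.15,0,0,0,-1],[0,0,-1.15,0,0,0,-1],[0,1.5,-1.15,0,0,0,-1],[0,2.8,-1.15,0,0,0,-1],[0,3.15,-1.15,0,0,0,-1],[0,3.15,-1.05,0,0,0,-1],[0,3.15,-0.95,0,0,0,-1],[0,3.15,-0.85,0,0,0,-1],[0,3.15,-0.8,0,0,0,-1]])

```text
time_s: 34.75
ee_pos: [589.9, 105.0, 145.0]
eef_rot: [-89.9, 0.0, -97.9]
ft_force: [-1.1, -0.5, -0.6]
opening: 0.001
```

Emit:
move_arm(motion=[[0,0,0.04,0,0,0,-1],[0,0,0.08,0,0,0,-1],[0,0,0.12,0,0,0,-1],[0,0,0.16,0,0,0,-1],[0,0,0.2,0,0,0,-1],[0,0,0.24,0,0,0,-1]])

```text
time_s: 35.5
ee_pos: [594.0, 104.4, 144.1]
eef_rot: [-90.4, -0.0, -97.9]
ft_force: [-19.3, 3.0, 10.6]
opening: -0.002
```

Emit:
move_arm(motion=[[0,0,-0.1,0,0,0,-1],[0,0,-0.6,0,0,0,-1],[0,0,-1.0,0,0,0,-1],[0,-1.5,-1.2,0,0,0,-1],[0,-3.5,-1.5,0,0,0,-1],[0,-4.0,-1.5,0,0,0,-1],[0,-4.0,-1.5,0,0,0,-1]])

```text
time_s: 36.38
ee_pos: [551.8, 110.3, 264.8]
eef_rot: [-89.9, 0.0, -97.9]
ft_force: [0.1, -0.3, -0.8]
opening: -0.004
```

```bash
python3 - <<'E'
from h import *
im=save('end_w','wrist'); o=st()
m=ctrl.silhouettes('wrist','handle')[0]['region']
for v in (130,170,200):
    k=np.flatnonzero(m[v]); e=k[:-1][np.diff(k)>2]
    if len(e): p=(atz(im,(k[0],v),141.5)+atz(im,(e[0],v),141.5))/2; print(v,k[0],e[0],p.round(1))
print(ctrl.finish_job())
E
```

```text
t 36.42 pos [551.5 110.2 263.5] rot [-90.   -0.  -97.9] F [ 0.5 -0.  -1.7] op -0.003
130 324 339 [618.4 150.9 141.5]
170 322 335 [614.  120.6 141.5]
200 321 333 [611.1  96.4 141.5]
the job is handed in; nothing more can be done
None
```

The controller is loaded and the chassis is fully home; I handed the job in at 36.4 s of the 72 s allowed.

- **Pulling out:** I gripped the handle and pulled until the outer stop gave about 23 N. Pushing back in then met about 18 N, which showed the slides had locked.
- **Placing the controller:** I set it down in the nest by force and opened the gripper only once it was resting. The last close picture showed it between the corner locators. It touched down about 2.6 mm higher than I had calculated, well below the 10 mm it would sit at on top of the locators. I took this as an error in the rack height and did not measure it again.
- **Releasing the lock:** I pressed the red pad to its stop with at most about 15 N and kept it down while the chassis moved about 48 mm in. The friction of the fingertips carried the chassis, so I never clearly felt the lip being pushed.
- **Closing:** I eased the chassis in at about 15 mm/s or less over the last part. It met the hard stop at about 23 N. A second push of about 19 N did not move it, and the last picture had the handle in the same place.

The networks still found the brick, bottle and screwdriver at their starting positions, within their accuracy. The same held for the green look-alike in both views and the purple and pink ones in the side view; the top view missed the purple one. The controller itself is hidden in the closed rack and could not be checked at the end.

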